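# Close a ratchet hold-down clamp on a culture dish

### The job

The culture dish in the bench clamp has to be held down. Press the thumb tab of the clamp's ratchet pawl all the way down so that the pawl lets go of the teeth, then push the clamp arm down by its handle as far as it goes and leave it there with the pawl still free. Only press and push: do not force the arm against the locked pawl, do not lift the arm, and leave the dish and the things standing round the clamp where they are.

Things in the scene. Friction and masses are not known exactly. Their poses are not given: they have to be found in the camera images.
- clamp: bolted-down ratchet clamp; grey base plate 235 x 100 x 12 mm, long in x. Origin on the bench under it (plate x -113 to +123 mm), z up. The arm swings in the clamp's x-z plane (y = 0) about a pivot at x 30, z 85 mm, handle on the -x side; pawl and tab on the +x side; dish nest at x -45 mm. Highest fixed part: two cheeks (40 mm wide over both in y), top z 106 mm at x 30 mm.
- handle (a point): centre of the black round cross-bar at the end of the clamp arm: 22 mm thick, 92 mm long along the clamp's y; the point is on its axis (top 11 mm above). It moves on a circle of 150 mm radius about the arm's pivot: from the start about 100 mm down, to 85 mm above the bench, and about 40 mm outward (-x of the clamp).
- clamp_arm (a joint): angle of the steel clamp arm, rad: 0 = level, fully down on its stop; 0.71 to 0.81 at the start; at most 0.95. It is stiff and stays where it is left; about 3 to 6 N down at the handle move it once the pawl is free. With the pawl engaged it sinks by at most 0.15 rad until a tooth catches.
- pawl_tab (a point): middle of the upper face of the pawl's thumb tab, a dark steel plate 34 mm (clamp's x) by 36 mm (y), 6 mm thick, about 68 mm above the bench at the start. The pawl turns about an axis along the clamp's y at x 72, z 35 mm of the clamp's frame; pressed home, the tab goes about 21 mm down and 8 mm outward (+x).
- clamp_pawl (a joint): angle of the pawl, rad: 0 = engaged in the teeth, 0.35 = tab pressed fully down to its stop; beyond 0.25 it counts as free of the teeth. No spring: it stays where it is left. Pressing the tab takes about 4 to 5 N.
- dish_mid (a point): centre (half-way up) of the loose culture dish, 59 mm across and 30 mm high, standing in a ring-shaped nest on the clamp's base; the closed arm's pad stops 1.5 mm above its lid
- beaker: bystander: small empty clear beaker 55 mm across, 71 mm high, loose; origin under its base
- spare_dish: bystander: flat culture dish 58 mm across, 15 mm high, loose; origin under its base
- reagent: bystander: white reagent bottle with a blue cap, 60 mm across, 120 mm high, loose; origin under its base

How it is judged:
By the outcome, as a careful person would: the job done as asked, in the order asked, and still so for the second after the job is handed in, with the robot touching nothing.
It also fails if it takes over 40 s, if anything falls off the work surface, if the arm or the gripper's body presses on something with over 40 N, if the wrist force passes 120 N, or if a joint passes its speed limit or range.

### The arm

A 7-joint arm with a two-finger parallel gripper is mounted at the origin on a cart in front of the work surface, level with it; the furniture and walls round the work are solid. World frame = base frame: x ahead of the robot, y to its left, z up, the work surface at z = 0. Lengths are in mm, angles in rad, forces in N, time in s.
With the tool pointing down it reaches from about 400 to 875 mm from the base axis. Payload 4.4 kg.
Tool frame: the origin (TCP) lies at the very end of the fingers, on their centre line; the grasp point (between the pads) lies 19 mm behind it; z points along the fingers, y is the line along which they close (so a half turn about z gives the same grasp; the last joint's range is limited). The gripper opens to 85 mm and grips with 20 to 120 N. Pads are 22 mm wide; open, the fingers measure 114 mm over their backs; the gripper's body (76 mm by 85 mm) begins 54 mm behind the grasp point. The pads swing forward as they close: fully open they stand 13 mm farther back than shut.
Start: joints at [1.127, 0.628, 0.038, 1.517, -0.027, 0.996, -0.02], TCP at [239.798, -604.165, 231.313] pointing down, gripper open.
Joint ranges: [-3.06, 3.06], [-0.37, 2.12], [-1.25, 1.32], [0.18, 2.47], [-1.1, 4.24], [0.23, 1.98], [-2.94, 2.94]. Speed limits (rad/s): [2.57, 2.57, 3.14, 3.14, 3.14, 3.14, 3.14].

### API

Orientations are given as [roll, pitch, yaw] about the fixed x, y, z axes, in that order (R = Rz(yaw) Ry(pitch) Rx(roll)).
In Python, from cell import sensors, get_image, camera_params, order gives the robot as it stands.
- The arm moves only by the shell command python3 -m inch 'ROWS' [OPENING]. ROWS is JSON, a list that holds one entry, the list of rows, each a list of 4 numbers: the shift along the tool's x, y, z in cm, then the turn about the tool's z in degrees. A call has 1 to 8 rows; each row is the pose to reach, as a shift and turn from the pose commanded when the call began, along the tool's axes at that moment; what a row does not reach only later rows make up. A row lasts 1/12 s, in which the tool goes at most 41.7 mm and 7.16 degrees, less where a joint would pass 70% of its speed; a pose out of reach is approached as far as the arm can. A call with a gripper value outside its range is refused whole. OPENING is the finger opening in cm, from 0 to 8.54, set as the call begins (- or left out, the last holds). The fingers move at their own pace and stop on an object; the grip force is fixed at half the most. Time passes only in rows, so rows that repeat a pose let the fingers close. It gives the time, the measured TCP pose, the force, the opening and the grip force at its end, in the units of the state.
- sensors.read_state(): the state, without advancing time (a new reading comes with each control period).
- get_image(name): name is "side" or "top" or "wrist"; returns the picture (400x640x3 uint8, blue, green, red); there is no depth.
- camera_params(name): a dict with "mtx" (3x3 intrinsics, pixels), "rvec" (rotation vector, rad) and "tvec" (3), from world to camera coordinates, as OpenCV has them. Camera axes: x right, y down, z forward; pixel columns grow to the right and rows downward; lengths in mm; the calibration is good to about 2 mm. The wrist camera is an equidistant fisheye: a pixel r from the principal point sees the ray r / f radians off the axis. A picture is of the moment at which its call begins: read the wrist's pose just before it. camera_params takes no time and is no camera call; for the wrist camera it gives the pose at the moment of the call.
- order.finish_job(): hands the job in; it is judged then, once.
The state is a dict: "clock": time; "qpos": joint angles; "qd": joint speeds; "tau": joint torques, N m; "eef_pos": TCP position; "tool_rot": TCP orientation; "force": force on the tool from outside, world axes, zero at the start; "torque": the same for the moment, N m; "width": finger opening in mm; "gripper_force": force on a finger pad.
Only numpy, scipy, OpenCV 4.12 (cv2) and the standard library are available. Lean on these libraries where they do the work, as an engineer would, in place of code of your own. Each camera call takes 0.05 s, during which the arm holds its last target. There are 200 camera calls.

## Working session

There is one attempt and no reset: what is moved stays moved. The work goes in short steps, Python scripts to look and compute and a shell command to move; the robot and the scene stay as the last step left them, time stands still between calls to the robot, and variables do not carry over. Pictures are saved under pics/ and viewed, at most 10 in all, crops included, and the job is handed in when it is done.

```bash
mkdir -p pics; ls; python3 - <<'E'
from cell import sensors,get_image,camera_params
import cv2
s=sensors.read_state(); print(s['eef_pos'],s['tool_rot'],s['clock'],s['width'])
for n in('side','top'):
    cv2.imwrite(f'pics/{n}0.png',get_image(n)); p=camera_params(n); print(n,p)
E
```

```text
pics
[ 239.56906163 -603.5516665   230.38015895] [-3.13964145e+00  7.73405228e-06  3.77771158e-01] 0.0 85.35785989992054
side {'mtx': array([[455.23630496,   0.        , 321.16054193],
       [  0.        , 455.23630496, 197.57029771],
       [  0.        ,   0.        ,   1.        ]]), 'rvec': array([ 0.40516012, -2.58460304,  1.48955994]), 'tvec': array([438.46729039, 320.64682835, 504.48425049])}
top {'mtx': array([[456.92956695,   0.        , 323.97091413],
       [  0.        , 456.92956695, 196.6802469 ],
       [  0.        ,   0.        ,   1.        ]]), 'rvec': array([ 2.15907355, -2.15373595,  0.12891485]), 'tvec': array([-328.78077143,  560.06303614,  844.32789855])}
```

View pics/side0.png

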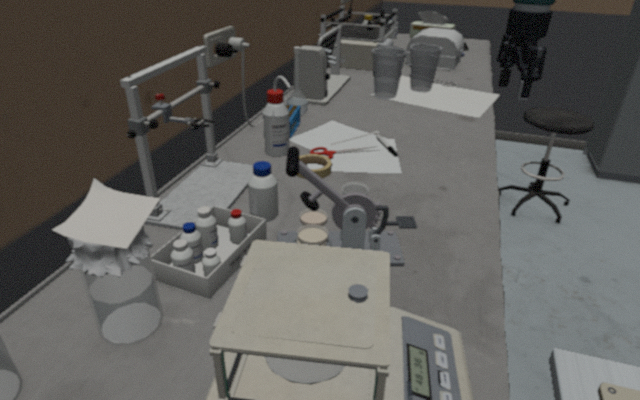

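View pics/top0.png

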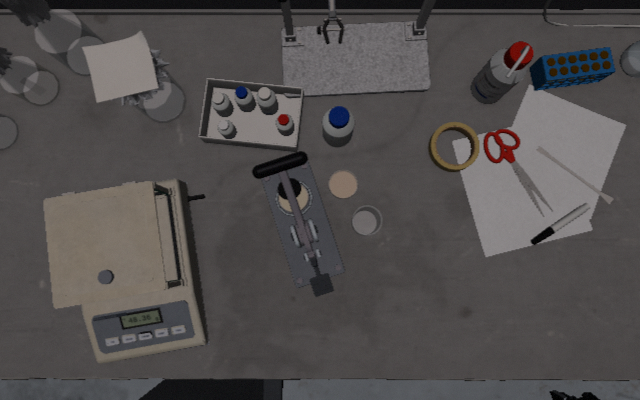

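The top view shows the black handle bar centred about (280,165), the tab about (321,285) and the base plate between them. The beaker is at (367,221), the spare dish at (343,184) and the reagent at (338,125). The side view shows the handle at (292,160) and the tab at (405,222).

```bash
cat >h.py <<'E'
import numpy as np,cv2
from cell import sensors,get_image,camera_params
def ray(n,u):
    p=camera_params(n);R=cv2.Rodrigues(p['rvec'])[0];t=p['tvec'].ravel()
    d=R.T@np.r_[cv2.undistortPoints(np.float64([[u]]),p['mtx'],None)[0,0],1]
    return -R.T@t,d
def onz(n,u,z):
    c,d=ray(n,u);return c+d*(z-c[2])/d[2]
def two(a,ua,b,ub):
    c,d=ray(a,ua);e,f=ray(b,ub)
    s=np.linalg.lstsq(np.c_[d,-f],e-c,rcond=None)[0]
    return (c+d*s[0]+e+f*s[1])/2, np.linalg.norm(c+d*s[0]-e-f*s[1])
E
python3 - <<'E'
from h import *
np.set_printoptions(precision=1,suppress=True)
im=cv2.imread('pics/top0.png');g=im.max(2)
def blob(x0,y0,x1,y1,th):
    m=(g[y0:y1,x0:x1]<th).astype('uint8');n,l,s,c=cv2.connectedComponentsWithStats(m)
    k=1+s[1:,4].argmax();pts=np.argwhere(l==k)[:,::-1].astype('float32')+[x0,y0]
    print(s[k],c[k]+[x0,y0],cv2.minAreaRect(pts.astype('float32')));return c[k]+[x0,y0]
h=blob(245,145,315,182,40);t=blob(300,270,345,305,62)
print('handle',onz('top',h,190),two('top',h,'side',(292,161)))
print('tab',onz('top',t,68),two('top',t,'side',(405,222)))
for nm,u,z in(('base c1',(262,175),12),('bl',(297,288),12),('br',(343,268),12),('beaker',(367,221),35),('spare',(343,184),15),('reag',(339,117),120),('dish',(294,197),40)):print(nm,onz('top',u,z))
a=cv2.resize(im[140:310,230:400],None,fx=3.5,fy=3.5,interpolation=2)[:,:];b=cv2.resize(cv2.imread('pics/side0.png')[130:280,270:430],None,fx=1,fy=1)
cv2.imwrite('pics/c1.png',cv2.convertScaleAbs(a,alpha=1.8))
E
```

```text
[  0   0  63  34 856] [278.3 162.5] ((276.92205810546875, 154.92483520507812), (35.76492691040039, 57.00847625732422), 74.93151092529297)
[  9   0  25  27 445] [321.  283.6] ((321.0, 281.5000305175781), (25.61444664001465, 22.452171325683594), 71.56504821777344)
handle [ 596.3 -255.1  190. ] (array([ 594.9, -255.3,  188.3]), np.float64(3.4229832257071893))
tab [ 398.6 -322.6   68. ] (array([ 398.5, -322.5,   65.1]), np.float64(0.21387655371937223))
base c1 [ 606.6 -204.3   12. ]
bl [ 386.5 -275.9   12. ]
br [ 424.8 -364.5   12. ]
beaker [ 514.2 -409.6   35. ]
spare [ 588.5 -364.7   15. ]
reag [ 692.4 -353.9  120. ]
dish [ 559.4 -270.2   40. ]
```

View pics/c1.png

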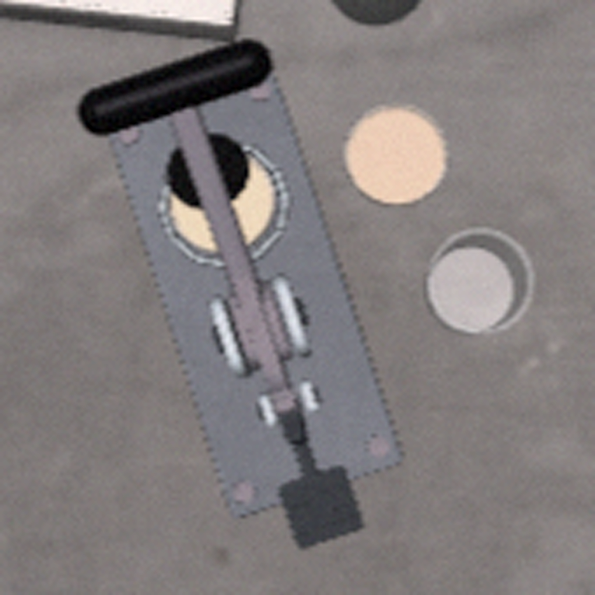

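The crop gives a tab centre at image (321.7,284.9) and a handle centre at (280,164.9). Nothing is in the way above either of them.

```bash
cat >>h.py <<'E'
np.set_printoptions(precision=2,suppress=True)
H=onz('top',(280,164.9),190);T=onz('top',(321.7,284.9),68)
v=(T-H)[:2];X=v/np.linalg.norm(v);Y=np.array([-X[1],X[0]])
def W(x,z,y=0):  # clamp frame -> world, anchored mid tab/handle
    o=((T[:2]-128*X)+(H[:2]+79*X))/2
    return np.r_[o+x*X+y*Y,z]
def C(p):
    d=np.array(p[:2])-W(0,0)[:2];return np.r_[d@X,d@Y,p[2]]
def shift(p):
    from scipy.spatial.transform import Rotation as Ro
    s=sensors.read_state();R=Ro.from_euler('xyz',s['tool_rot']).as_matrix()
    return R.T@(np.array(p)-s['eef_pos'])/10
def st():
    s=sensors.read_state();print('clamp',C(s['eef_pos']),'F',s['force'],'t',s['clock'],s['width'])
E
python3 - <<'E'
from h import *
print(H,T,np.hypot(*v),np.degrees(np.arctan2(X[1],X[0])),W(0,0))
print(shift(W(134,200)),shift(W(134,95)));st()
print(C(onz('top',(297.7,287.7),12)),C(onz('top',(344.3,272),12)),C(onz('top',(308.6,161.4),12)))
E
```

```text
[ 592.42 -257.82  190.  ] [ 396.31 -323.85   68.  ] 206.93004834724852 -161.3912371109948 [ 517.59 -283.01    0.  ]
[ 24.28 -20.25   3.08] [ 24.28 -20.23  13.58]
clamp [365.75 215.14 230.47] F [-1.52 -0.47 -0.45] t 0.1 85.32186388930889
[121.86 -47.1   12.  ] [121.98  47.5   12.  ] [-106.23   50.05   12.  ]
```

```bash
python3 -m inch '[[[3,-2.5,0.4,0],[6,-5,0.8,0],[9,-7.5,1.2,0],[12,-10,1.6,0],[15,-12.5,2,0],[18,-15,2.4,0],[21,-17.5,2.7,0],[23,-19,3,0]]]' 0
python3 -m inch '[[[0.5,-0.5,0,0],[0.5,-0.5,0,0],[0.5,-0.5,0,0],[0.5,-0.5,0,0]]]'
python3 -c "
from h import *
st();print(shift(W(134,85)))"
```

```text
clock: 0.77
eef_pos: [385.0, -338.2, 200.9]
tool_rot: [-3.139, -0.001, 0.382]
force: [0.2, -0.3, 0.4]
width: -0.1
gripper_force: 0.0
clock: 1.1
eef_pos: [385.3, -338.1, 201.4]
tool_rot: [3.141, 0.001, 0.375]
force: [0.5, -0.6, -0.4]
width: 0.0
gripper_force: 0.0
clamp [142.97   9.97 201.39] F [ 0.46 -0.58 -0.38] t 1.1 0.002018407252784431
[ 0.96 -0.96 11.64]
```

```bash
python3 -m inch '[[[1,-1,2.5,0],[1,-1,5,0],[1,-1,7.5,0],[1,-1,10,0],[1,-1,11,0],[1,-1,11,0],[1,-1,11,0]]]'
python3 -c "
from h import *
st();print(shift(W(134,72)))
cv2.imwrite('pics/s1.png',cv2.resize(cv2.convertScaleAbs(get_image('side')[120:290,260:440],alpha=1.6),None,fx=3.4,fy=3.4,interpolation=2))"
```

```text
clock: 1.68
eef_pos: [391.4, -324.4, 91.4]
tool_rot: [3.142, 0.001, 0.376]
force: [-0.7, 0.3, -0.2]
width: -0.3
gripper_force: 0.0
clamp [132.84  -1.04  91.44] F [-0.7   0.34 -0.25] t 1.6833 -0.3174559849500585
[-0.12  0.1   1.94]
```

View pics/s1.png

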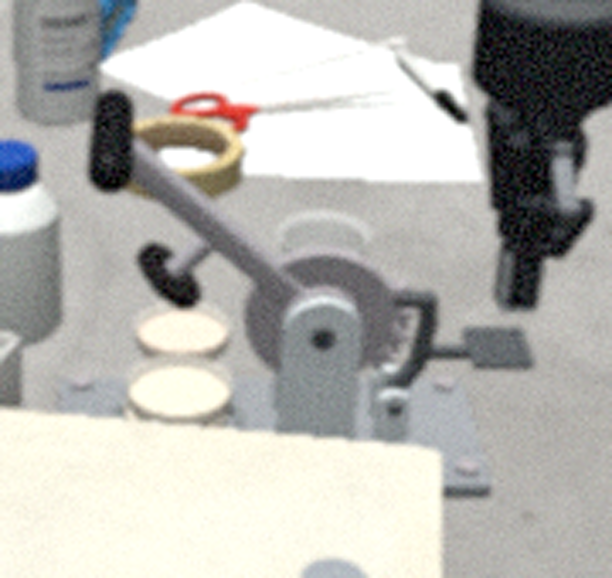

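The closed fingertips hang about 23 mm above the tab, slightly outboard of its centre (tip at (517,305), tab at (497,345)). I shift a little inward and press.

```bash
python3 -m inch '[[[0.3,0.1,0.6,0],[0.3,0.1,1.2,0],[0.3,0.1,1.6,0],[0.3,0.1,2,0],[0.3,0.1,2.3,0],[0.3,0.1,2.6,0],[0.3,0.1,2.6,0]]]'
python3 -m inch '[[[0,0,0.3,0],[-0.1,0,0.6,0],[-0.2,0,0.9,0],[-0.2,0,0.9,0]]]'
python3 -c "
from h import *
st()"
```

```text
clock: 2.32
eef_pos: [393.6, -323.5, 64.9]
tool_rot: [-3.141, 0.002, 0.377]
force: [-0.4, 0.2, 0.9]
width: 0.1
gripper_force: 0.3
clock: 2.65
eef_pos: [390.7, -324.5, 56.1]
tool_rot: [-3.14, 0.003, 0.376]
force: [-4.1, -1.1, 3.8]
width: -0.2
gripper_force: 2.2
clamp [133.49  -1.13  56.06] F [-4.08 -1.08  3.78] t 2.65 -0.20705346744051745
```

```bash
python3 -m inch '[[[0,0,0.3,0],[-0.1,0,0.6,0],[-0.1,0,0.6,0]]]'
python3 -m inch '[[[0,0,0.2,0],[0,0,0.4,0],[0,0,0.4,0]]]'
python3 -c "
from h import *
st()"
```

```text
clock: 2.9
eef_pos: [389.3, -325.0, 50.0]
tool_rot: [-3.14, 0.004, 0.376]
force: [-5.7, -1.7, 3.7]
width: -0.1
gripper_force: 2.7
clock: 3.15
eef_pos: [389.1, -325.2, 47.9]
tool_rot: [-3.14, 0.004, 0.375]
force: [-10.3, 0.8, 25.6]
width: -0.2
gripper_force: 13.4
clamp [135.2   -0.99  47.95] F [-10.33   0.76  25.62] t 3.15 -0.17159823305596017
```

The force jumped at z≈48, so the pawl is on its stop. I lift off and check it.

```bash
python3 -m inch '[[[0,0,-1,0],[0,0,-4,0],[0,0,-7.5,0],[0,0,-11,0],[0,0,-14.5,0],[0,0,-18,0],[0,0,-19.5,0],[0,0,-19.5,0]]]'
python3 -c "
from h import *
st();print(shift(W(-77,215)))
cv2.imwrite('pics/s2.png',cv2.resize(cv2.convertScaleAbs(get_image('side')[120:290,260:440],alpha=1.6),None,fx=3.4,fy=3.4,interpolation=2))"
```

```text
clock: 3.82
eef_pos: [394.8, -325.6, 245.4]
tool_rot: [3.134, -0.005, 0.378]
force: [-0.2, -1.0, -0.8]
width: -0.2
gripper_force: 0.0
clamp [129.93   1.17 245.42] F [-0.17 -0.96 -0.84] t 3.8167 -0.15195643462440403
[20.65  0.97  3.16]
```

View pics/s2.png

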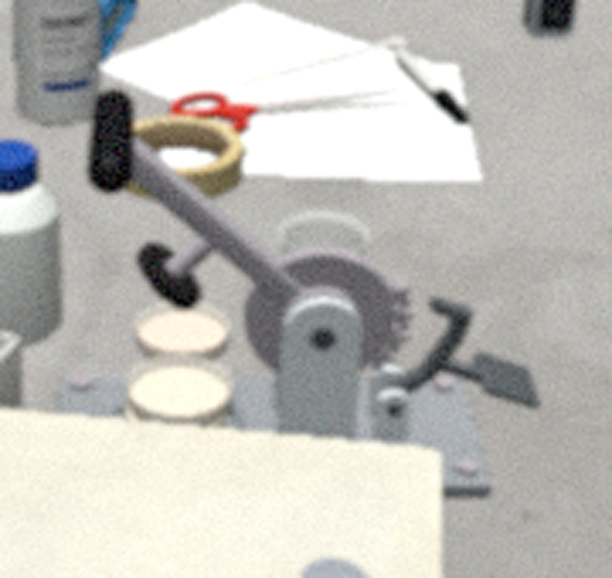

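The pawl is tilted clear of the teeth (tab at (505,378)) and the clamp arm hasn't moved. Next is the handle.

```bash
python3 -m inch '[[[3.5,0.2,0,0],[7,0.4,0,0],[10.5,0.5,0,0],[14,0.7,0,0],[17.5,0.8,0.5,0],[20.6,0.9,1.5,0],[20.6,0.9,2,0],[20.6,0.9,2,0]]]'
python3 -c "
from h import *
st();print(shift(W(-78,199)))"
```

```text
clock: 4.53
eef_pos: [587.0, -253.6, 217.3]
tool_rot: [-3.137, 0.004, 0.382]
force: [-0.8, 0.0, -0.2]
width: -0.3
gripper_force: 0.0
clamp [-75.16  -5.68 217.26] F [-0.82  0.01 -0.24] t 4.5333 -0.31538735175029475
[0.26 0.59 1.82]
```

```bash
python3 -m inch '[[[0.2,0.5,0.5,0],[0.3,0.5,1,0],[0.3,0.5,1.5,0],[0.4,0.5,1.8,0],[0.6,0.5,2,0],[0.8,0.5,2.3,0],[0.8,0.5,2.3,0]]]'
python3 -c "
from h import *
st();print(shift(W(-94,180)))"
```

```text
clock: 5.12
eef_pos: [596.6, -258.3, 198.3]
tool_rot: [3.141, -0.0, 0.378]
force: [-0.5, 0.6, 0.2]
width: -0.0
gripper_force: 0.0
clamp [-82.79   1.85 198.26] F [-0.54  0.61  0.24] t 5.1167 -0.01926231911139274
[ 1.13 -0.13  1.83]
```

```bash
python3 -m inch '[[[0.2,-0.1,0.4,0],[0.5,-0.1,0.8,0],[0.8,-0.1,1.2,0],[1,-0.1,1.5,0],[1.1,-0.1,1.8,0],[1.1,-0.1,1.8,0]]]'
python3 -c "
from h import *
st();print(shift(W(-94,180)),shift(W(-105.6,160)))"
```

```text
clock: 5.62
eef_pos: [609.8, -253.6, 182.0]
tool_rot: [3.137, -0.006, 0.379]
force: [2.5, -0.3, 5.0]
width: -0.1
gripper_force: 2.0
clamp [-96.81   1.56 182.01] F [ 2.49 -0.28  4.97] t 5.6167 -0.12092385389294572
[-0.27 -0.17  0.2 ] [ 0.87 -0.12  2.21]
```

Contact, and the handle is moving at 5 N. I follow its circle down.

```bash
python3 -m inch '[[[0.1,-0.1,0.4,0],[0.3,-0.1,0.8,0],[0.5,-0.1,1.2,0],[0.7,-0.1,1.7,0],[0.9,-0.1,2.2,0],[0.9,-0.1,2.2,0]]]'
python3 -c "
from h import *
st();print(shift(W(-113.4,140)),shift(W(-118,120)))"
```

```text
clock: 6.12
eef_pos: [617.6, -248.6, 159.5]
tool_rot: [3.138, -0.006, 0.379]
force: [2.3, -0.5, 3.8]
width: -0.1
gripper_force: 2.1
clamp [-105.82   -0.71  159.52] F [ 2.27 -0.54  3.76] t 6.1167 -0.14083219891627433
[0.74 0.11 1.96] [1.19 0.12 3.96]
```

```bash
python3 -m inch '[[[0.2,0,0.5,0],[0.4,0,1,0],[0.6,0,1.5,0],[0.75,0.1,2,0],[0.9,0.1,2.5,0],[1,0.1,3,0],[1.1,0.1,3.5,0],[1.2,0.1,4,0]]]'
python3 -c "
from h import *
st();print(shift(W(-120,102)),shift(W(-120,96)))"
```

```text
clock: 6.78
eef_pos: [626.0, -245.4, 118.1]
tool_rot: [3.141, -0.0, 0.378]
force: [3.4, 0.3, 4.5]
width: -0.4
gripper_force: 2.0
clamp [-114.7    -1.04  118.07] F [3.39 0.26 4.54] t 6.7833 -0.4015675806315816
[0.52 0.13 1.61] [0.52 0.13 2.21]
```

```bash
python3 -m inch '[[[0.1,0,0.4,0],[0.2,0,0.8,0],[0.3,0,1.2,0],[0.3,0,1.6,0],[0.3,0,1.9,0],[0.3,0,1.9,0]]]'
python3 -m inch '[[[0,0,0.2,0],[0,0,0.4,0],[0,0,0.4,0]]]'
python3 -c "
from h import *
st()"
```

```text
clock: 7.28
eef_pos: [627.6, -244.5, 98.3]
tool_rot: [-3.141, 0.002, 0.378]
force: [0.3, -0.7, -0.3]
width: 0.0
gripper_force: 0.1
clock: 7.53
eef_pos: [627.7, -244.4, 95.8]
tool_rot: [-3.141, 0.001, 0.378]
force: [-1.2, 0.0, 6.6]
width: 0.1
gripper_force: 3.1
clamp [-116.67   -1.43   95.85] F [-1.24  0.04  6.58] t 7.5333 0.0666841632715365
```

```bash
python3 -m inch '[[[0,0,0.2,0],[0,0,0.3,0],[0,0,0.3,0]]]'
```

```text
clock: 7.78
eef_pos: [627.8, -244.5, 95.3]
tool_rot: [-3.141, 0.001, 0.377]
force: [-5.3, 2.5, 20.7]
width: -0.2
gripper_force: 10.4
```

On the stop: 20 N with only 0.5 mm of movement. I retreat and check.

```bash
python3 -m inch '[[[0,0,-1,0],[0,0,-4,0],[0,0,-7.5,0],[0,0,-11,0],[0,0,-13,0],[0,0,-13,0],[0,0,-13,0]]]'
python3 -c "
from h import *
st()
a=cv2.convertScaleAbs(get_image('side')[120:290,260:440],alpha=1.6);b=cv2.convertScaleAbs(get_image('top')[140:310,230:400],alpha=1.6)
cv2.imwrite('pics/s3.png',cv2.resize(np.hstack([a,b]),None,fx=2.28,fy=2.28,interpolation=2))"
```

```text
clock: 8.37
eef_pos: [628.1, -244.8, 223.1]
tool_rot: [3.141, -0.0, 0.377]
force: [-0.2, 0.5, -1.4]
width: -0.1
gripper_force: 0.0
clamp [-116.94   -0.94  223.13] F [-0.18  0.47 -1.45] t 8.3667 -0.09418120716155091
```

View pics/s3.png

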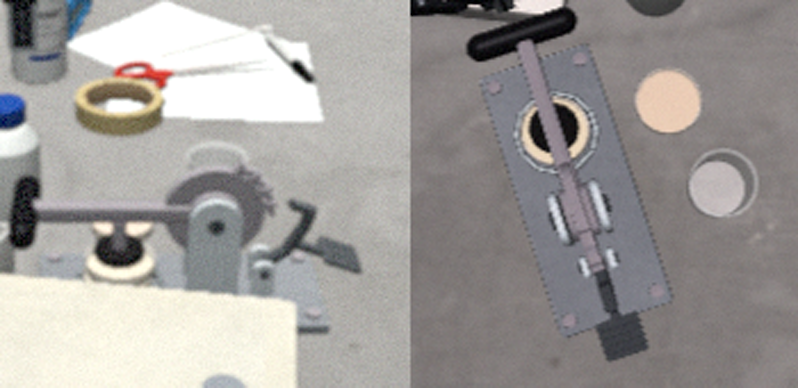

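The clamp arm is level with its pad over the dish (side crop about (120,245)), and the pawl is still free with its tab low at (335,252). The dish and bystanders are where they were, and the gripper is clear.

```bash
python3 -c "
from cell import order
print(order.finish_job())"
```

```text
the job is handed in; nothing more can be done
None
```

The job is handed in: I pressed the pawl to its stop and it stayed free, then pushed the clamp arm down to its stop over the dish; the last pictures show the dish and nearby items unmoved and the gripper clear.

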